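Wedge two test blocks tight in the work-holding nest

TASK

Lock both aluminium test blocks in the nest so that they can be machined: lay the loose block flat behind the one already there, push the pair up end to end against the end stop and lay them along the low side rail, then slide the tapered wedge, thin end first, flat on the plate into the gap between the blocks and the slanting rail and drive it with a firm push until both blocks are clamped tight. Feel for the tightness: the gap differs every time, a loose wedge is no use and an over-driven one spoils the blocks. Let go, and leave the parallel bar and the other things on the bench where they are.

Things in the scene. Friction and masses are not known exactly. Their poses are not given: they have to be found in the camera images.
- nest: fixed aluminium base plate 176 (x) x 112 (y) x 8 mm. Origin: centre of its underside, on the bench; z up, x the way the wedge is driven in (from the open -x end). Blocks clamped as they should be have their centres at x = 45 and -5 mm, both y = -18 mm, 17 mm above the bench, 50 mm sides along x: their free faces are then at y = +4 mm and the row's rear end at x = -30 mm
- side_rail (a point): a point of the inner face (looks to +y) of the nest's low steel side rail, at x = 21, y = -40, z = 16 mm in the nest's frame, on its top edge; axes as the nest's. The rail is 13 mm wide, 8 mm high above the plate, and runs from 63 mm behind to 63 mm ahead of the point
- end_stop (a point): a point of the inner face (looks to -x) of the nest's steel end stop, at x = 70, y = -26, z = 16 mm in the nest's frame, on its top edge; axes as the nest's. The stop is 14 mm thick, 8 mm high above the plate, and leaves the wedge's path free
- plate_edge (a point): the middle of the plate's +y edge, on its top, x = 0, y = 56, z = 8 mm in the nest's frame; axes as the nest's. Between it and the blocks is the steel taper rail, 116 x 15 mm, 8 mm high, bolted on the plate and set anew each time: its inner face (looks to -y) passes x = 20 at y = 19 to 24 mm, runs from x = -35 to 80 mm and slants 1 in 8 (0.124 rad), nearing the blocks towards +x
- wedge_center (a point): loose steel wedge, 0.2 to 0.45 kg, 128 mm long, 20 mm high, 12 to 28 mm thick. The point is its centre: half-way along and up, 20 mm thick there. x points to the nose (64 mm ahead), z up. Straight side at y = -10 mm, tapered side at y = +10 mm here, slanting 1 in 8; the last 13 mm of the straight side are chamfered by 3.5 mm as a lead-in. Friction 0.5 to 0.7
- wedge_tail (a point): end of the domed striking button (13 mm across, 5 mm long) on the wedge's thick end, 69 mm behind and 1 mm to -y of its centre; axes as the wedge's. In use the wedge lies flat on the plate, x along the nest's x, straight side on the blocks; it fills the gap with this point at x = -87 to -51 mm of the nest, and 1 to 2 mm on is tight. Push 16 to 24 N (knocks do not count); under 10 N is too little, 60 N too much
- block_nest_center (a point): aluminium test block with a round seal recess on top, 44 (x) x 50 (y) x 18 mm, 0.1 kg, lying loose in the nest near the end stop, some millimetres off the stop and the side rail. The point is its centre, 9 mm above its underside; z up
- block_loose_center (a point): the second, equal test block, 44 (x) x 50 (y) x 18 mm, 0.1 kg, flat on the bench outside the nest. The point is its centre, 9 mm above its underside; z up
- bar_center (a point): bystander: loose steel parallel bar, 128 x 16 x 20 mm, which looks like the wedge but has no taper; the point is its centre. Not to be used
- oil_bottle: bystander: squeeze bottle, 41 mm across, 125 mm high, red spout; origin at the centre of its underside
- tape_roll: bystander: roll of blue tape, 71 mm across, 23 mm high; origin at the centre of its underside
- grease_pot: bystander: small red pot with a grey lid, 39 mm across, 32 mm high; origin at the centre of its underside
There are look-alikes about, which are no part of the job. What is shaped like the part that bears block_loose_center but brown or red is not meant.

How it is judged:
By the outcome, as a careful person would: the job done as asked, in the order asked, and still so for the second after the job is handed in, with the robot touching nothing.
It also fails if it takes over 72 s, if anything falls off the work surface, if the arm or the gripper's body presses on something with over 40 N, if the wrist force passes 120 N, or if a joint passes its speed limit or range.

ROBOT

A 6-joint arm with a two-finger parallel gripper is mounted at the origin on a cart in front of the work surface, level with it; the furniture and walls round the work are solid. World frame = base frame: x ahead of the robot, y to its left, z up, the work surface at z = 0. Lengths are in mm, angles in rad, forces in N, time in s.
With the tool pointing down it reaches from about 300 to 825 mm from the base axis. Payload 5.4 kg.
Tool frame: the origin (TCP) lies on the centre line of the jaws, within the pads' length; the fingertips stand 17 mm ahead of it and the grasp point (between the pads) lies 2 mm behind it; z points along the fingers, y is the line along which they close (so a half turn about z gives the same grasp; the last joint's range is limited). The gripper opens to 92 mm and grips with 3 to 60 N. Pads are 20 mm wide; open, the fingers measure 128 mm over their backs; the gripper's body (75 mm by 189 mm) begins 69 mm behind the grasp point.
Start: joints at [0.933, 0.158, 1.597, -0, 1.386, -0.21], TCP at [238.558, 523.16, 231.601] pointing down, gripper open.
Joint ranges: [-2.91, 2.91], [-0.94, 2.29], [0.18, 2.7], [-1.29, 4.43], [0.17, 2.64], [-3, 3]. Speed limits (rad/s): [2.57, 2.57, 3.14, 3.14, 3.14, 3.14].

INTERFACE

Orientations are given as a unit quaternion [x, y, z, w].
In Python, from bench import ctrl gives the robot as it stands.
- The arm moves only by the tool servo_tool, never from a script. Its argument "commands" is a list that holds one entry, the list of rows, each a list of 7 numbers: the shift along the tool's x, y, z in mm, then the turn, a rotation vector about the tool's x, y, z in degrees, then the opening in per cent of the stroke, from 0 (shut) to 100 (fully open). A call has 1 to 20 rows; each row is the pose to reach, as a shift and turn from the pose commanded when the call began, along the tool's axes at that moment; what a row does not reach only later rows make up. A row lasts 1/10 s, in which the tool goes at most 50 mm and 8.59 degrees, less where a joint would pass 70% of its speed; a pose out of reach is approached as far as the arm can. A call with a gripper value outside its range is refused whole. The fingers move at their own pace and stop on an object; "grip_force" is the grip in N (left out, the last holds). Time passes only in rows, so rows that repeat a pose let the fingers close. It gives the time, the measured TCP pose, the force, the opening and the grip force at its end, in the units of the state.
- ctrl.sense(): the state, without advancing time (a new reading comes with each control period).
- ctrl.camera(name): name is "side" or "top" or "wrist"; returns the picture (400x640x3 uint8, red, green, blue); there is no depth.
- ctrl.camera_params(name): a dict with "fx", "fy", "cx", "cy" (pixels), "position" and "orientation" of the camera in the world. Camera axes: x right, y down, z forward; pixel columns grow to the right and rows downward; lengths in mm; the calibration is good to about 2 mm. A picture is of the moment at which its call begins: read the wrist's pose just before it. camera_params takes no time and is no camera call; for the wrist camera it gives the pose at the moment of the call.
- ctrl.finish_job(): hands the job in; it is judged then, once.
The state is a dict: "time": time; "qpos": joint angles; "joint_velocities": joint speeds; "tau": joint torques, N m; "tool_pos": TCP position; "tool_rot": TCP orientation; "ft_force": force on the tool from outside, world axes, zero at the start; "wrist_torque": the same for the moment, N m; "finger_gap": finger opening in mm; "finger_force": force on a finger pad.
Only numpy, scipy, OpenCV 4.12 (cv2) and the standard library are available. Lean on these libraries where they do the work, as an engineer would, in place of code of your own. Each camera call takes 0.05 s, during which the arm holds its last target. There are 200 camera calls.

## Working session

There is one attempt and no reset: what is moved stays moved. The work goes in short steps, Python scripts to look and compute and a tool call to move; the robot and the scene stay as the last step left them, time stands still between calls to the robot, and variables do not carry over. Pictures are saved under pics/ and viewed, at most 10 in all, crops included, and the job is handed in when it is done.

Besides the shell and the picture viewer there is one more tool, called after "Request:" as name(argument=value, ...) on one line, values as JSON. servo_tool: Moves the arm, as the interface text tells. Its arguments: {"type":"object","properties":{"commands":{"type":"array","items":{"type":"array","items":{"type":"array","items":{"type":"number"}}}},"grip_force":{"type":"number"}},"required":["commands"]}

```bash
mkdir -p pics; cat > h.py <<'E'
import numpy as np, cv2
from scipy.spatial.transform import Rotation as R
from bench import ctrl
def shot(name,fn):
    P=ctrl.camera_params(name); im=ctrl.camera(name)
    cv2.imwrite(fn,cv2.cvtColor(im,cv2.COLOR_RGB2BGR)); np.save(fn+'.npy',P,allow_pickle=True); return im,P
def load(fn): return np.load(fn+'.npy',allow_pickle=True).item()
def p2w(P,u,v,z):
    d=R.from_quat(P['orientation']).apply([(u-P['cx'])/P['fx'],(v-P['cy'])/P['fy'],1]); o=np.array(P['position'])
    return o+d*(z-o[2])/d[2]
def w2p(P,w):
    c=R.from_quat(P['orientation']).inv().apply(np.array(w)-P['position'])
    return np.array([P['fx']*c[0]/c[2]+P['cx'],P['fy']*c[1]/c[2]+P['cy']])
E
python3 - <<'E'
from h import *
s=ctrl.sense(); print(s)
for n in ('top','side'):
    im,P=shot(n,f'pics/{n}0.png'); print(P)
E
```

```text
{'time': 0.0, 'qpos': array([ 9.32906035e-01,  1.59029713e-01,  1.59819987e+00, -7.66458039e-06,
        1.38622512e+00, -2.10122616e-01]), 'joint_velocities': array([-3.49402014e-04,  1.01162764e-03, -3.19389016e-03,  2.10754971e-05,
       -8.96086409e-04, -1.96964754e-03]), 'tau': array([ 2.87462226e-04, -3.85584497e+01, -3.22103226e+01,  6.97513553e-02,
        3.79317335e-02, -1.70232415e-04]), 'tool_pos': array([238.20666575, 522.68840298, 230.64597675]), 'tool_rot': array([ 2.12256049e-01,  9.77213642e-01, -8.50133323e-04, -3.79606337e-04]), 'ft_force': array([-0.17236702,  0.71864722, -0.9595873 ]), 'wrist_torque': array([ 0.01138922, -0.00046986,  0.03985764]), 'finger_force': 0.0, 'finger_gap': 91.82060787324706}
{'fx': 400.99326778082127, 'fy': 400.99326778082127, 'cx': 314.67979580221083, 'cy': 190.28648041489188, 'position': array([ 410.50037446,  -34.45664224, 1170.17624409]), 'orientation': array([ 0.70939093, -0.70294581,  0.03365559, -0.03871693])}
{'fx': 462.464065252273, 'fy': 462.464065252273, 'cx': 321.54810351008365, 'cy': 200.87762506912563, 'position': array([  534.00256182, -1038.65884824,   968.13879345]), 'orientation': array([ 9.12887960e-01, -7.02138430e-03, -4.40621058e-04, -4.08149579e-01])}
```

View pics/top0.png

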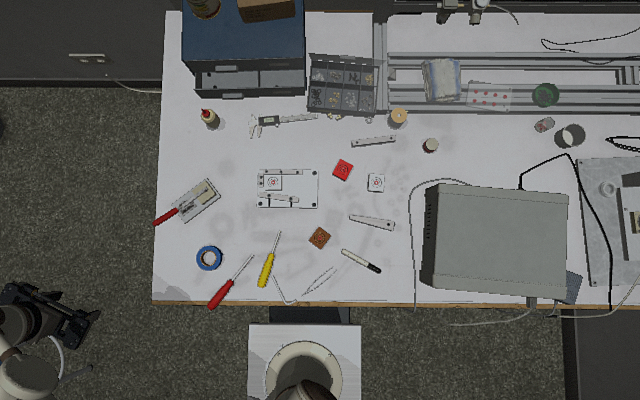

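```bash
python3 - <<'E'
import cv2
im=cv2.imread('pics/top0.png')
cv2.imwrite('pics/c1.png',cv2.resize(im[125:245,245:405],None,fx=5,fy=5,interpolation=cv2.INTER_CUBIC))
from h import *
P=load('pics/top0.png')
for n,u,v,z in [('block',376,183,18),('nest',288,189,8),('w1',373,141,20),('w2',371,222,20),('oil',209,119,20)]: print(n,p2w(P,u,v,z).round())
E
```

```text
block [ 552. -203.   18.]
nest [533.  52.   8.]
w1 [ 675. -194.   20.]
w2 [ 439. -187.   20.]
oil [737. 287.  20.]
```

View pics/c1.png

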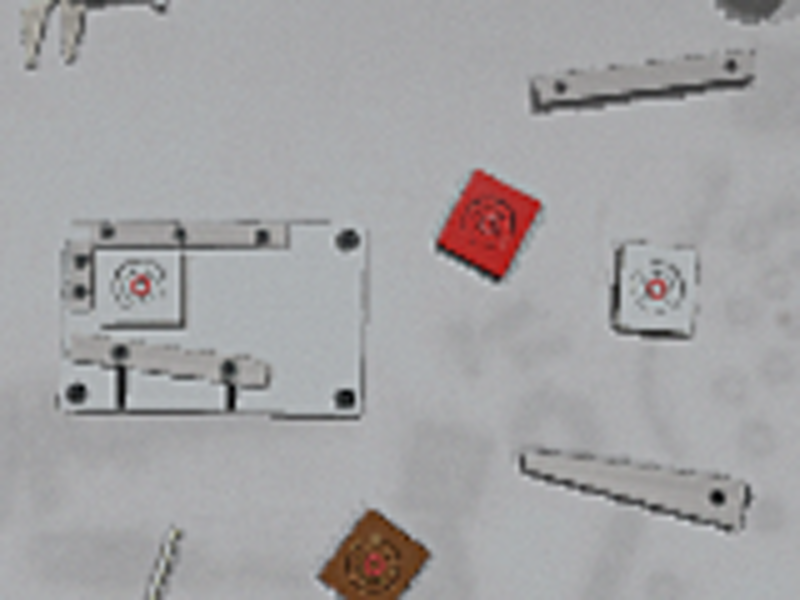

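```bash
cat >> h.py <<'E'
def go(pos,yawx,s=None):
    """row (tool shift, turn) from the present pose to TCP pos, tool x yaw in deg, tool down"""
    s=s or ctrl.sense(); r=R.from_quat(s['tool_rot'])
    t=R.from_matrix(np.array([[np.cos(a:=np.radians(yawx)),np.sin(a),0],[np.sin(a),-np.cos(a),0],[0,0,-1.]]).T)
    d=r.inv().apply(np.array(pos)-s['tool_pos']); w=np.degrees((r.inv()*t).as_rotvec())
    print('t',round(s['time'],2),'row',d.round(1),w.round(2),'rows>=',round(max(np.linalg.norm(d)/50,np.linalg.norm(w)/8.59),1)); return d,w
E
python3 - <<'E'
from h import *
P=load('pics/top0.png')
c=lambda u,v,z:p2w(P,245+u/5-.4,125+v/5-.4,z)
pl=[c(*p,8) for p in [(68,222),(366,230),(360,416),(58,408)]]
print('plate',np.round(pl,1),np.mean(pl,0))
for i in range(4): print(np.linalg.norm(pl[i]-pl[i-1]))
b=[c(*p,18) for p in [(617,242),(699,247),(691,338),(613,328)]]
print('block',np.round(b,1),np.mean(b,0), c(655,289,18))
w=[c(*p,20) for p in [(522,450),(749,487),(737,528),(522,465)]]
print('wedge',np.round(w,1),np.mean(w,0))
go([552,-205,150],180)
E
```

```text
plate [[591.2 140.7   8. ]
 [587.9 -34.1   8. ]
 [478.9 -31.6   8. ]
 [481.9 143.9   8. ]] [534.9692398   54.68636892   8.        ]
109.29330909065371
174.82843291067155
109.07061587654971
175.49590813336312
block [[ 580.6 -179.7   18. ]
 [ 578.1 -227.2   18. ]
 [ 525.  -222.1   18. ]
 [ 530.4 -177.2   18. ]] [ 553.52846511 -201.55932634   18.        ] [ 553.32381903 -201.56167662   18.        ]
wedge [[ 459.5 -124.6   20. ]
 [ 439.6 -254.2   20. ]
 [ 416.2 -247.1   20. ]
 [ 450.9 -124.6   20. ]] [ 441.56288436 -187.64758849   20.        ]
t 0.1 row [-587.4 -531.9   81.4] [ -0.09  -0.04 -24.51] rows>= 15.9
```

Request:
servo_tool(commands=[[[-587, -532, 80, 0, 0, -24.5, 100], [-587, -532, 80, 0, 0, -24.5, 100], [-587, -532, 80, 0, 0, -24.5, 100], [-587, -532, 80, 0, 0, -24.5, 100], [-587, -532, 80, 0, 0, -24.5, 100], [-587, -532, 80, 0, 0, -24.5, 100], [-587, -532, 80, 0, 0, -24.5, 100], [-587, -532, 80, 0, 0, -24.5, 100], [-587, -532, 80, 0, 0, -24.5, 100], [-587, -532, 80, 0, 0, -24.5, 100], [-587, -532, 80, 0, 0, -24.5, 100], [-587, -532, 80, 0, 0, -24.5, 100], [-587, -532, 80, 0, 0, -24.5, 100], [-587, -532, 80, 0, 0, -24.5, 100], [-587, -532, 80, 0, 0, -24.5, 100], [-587, -532, 80, 0, 0, -24.5, 100], [-587, -532, 80, 0, 0, -24.5, 100], [-587, -532, 80, 0, 0, -24.5, 100], [-587, -532, 80, 0, 0, -24.5, 100], [-587, -532, 80, 0, 0, -24.5, 100]]], grip_force=30)

```text
time: 2.1
tool_pos: [551.6, -202.8, 151.8]
tool_rot: [-0.001, 1.0, 0.0, -0.0]
ft_force: [0.3, 0.4, 0.2]
finger_gap: 91.8
finger_force: 0.0
```

```bash
python3 - <<'E'
from h import *
s=ctrl.sense(); print(s['tool_pos'],s['qpos'],s['time'])
im,P=shot('wrist','pics/w1.png'); print(P)
E
```

```text
[ 551.63111052 -202.75493765  151.77616316] [-5.57798515e-01  2.62224512e-01  1.63922250e+00  2.33425591e-04
  1.24050233e+00 -2.13013822e+00] 2.1
{'fx': 310.7149026081078, 'fy': 310.7149026081078, 'cx': 322.25695837125386, 'cy': 196.67500552945995, 'position': array([ 483.63048644, -202.23975664,  303.93977115]), 'orientation': array([0.70144415, 0.70237451, 0.08552128, 0.08562862])}
```

View pics/w1.png

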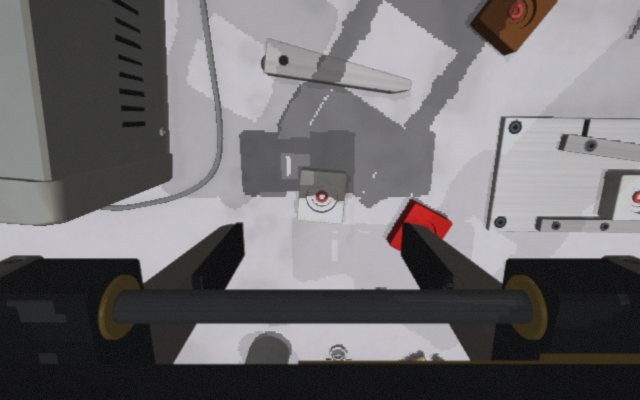

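```bash
python3 - <<'E'
import cv2
im=cv2.imread('pics/w1.png')
cv2.imwrite('pics/c2.png',cv2.resize(im[30:230,250:420],None,fx=3,fy=3,interpolation=cv2.INTER_CUBIC))
from h import *
P=load('pics/w1.png'); print(p2w(P,321,197,18))
E
```

```text
[ 554.72362943 -203.42878042   18.        ]
```

View pics/c2.png

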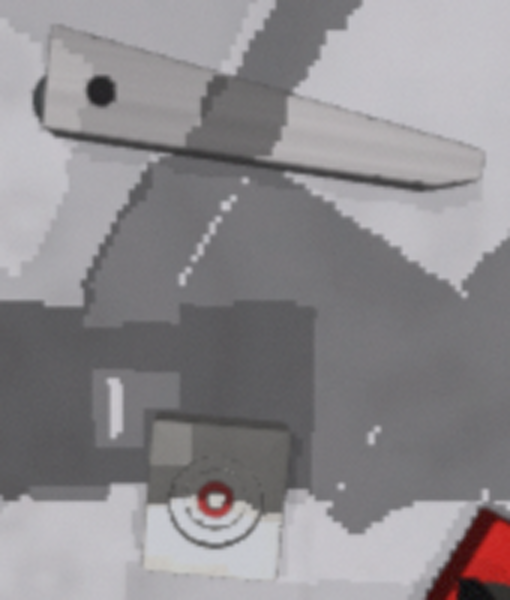

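```bash
python3 - <<'E'
from h import *
P=load('pics/w1.png'); c=lambda u,v,z:p2w(P,250+u/3-.33,30+v/3-.33,z)
b=[c(*p,18) for p in [(153,416),(288,432),(277,578),(143,570)]]
print(np.round(b,1),np.mean(b,0)); 
for i in range(4): d=b[i]-b[i-1]; print(np.linalg.norm(d).round(1),np.degrees(np.arctan2(d[1],d[0])))
tail_t,tail_s,ch,n0,n1=[c(*p,20) for p in [(52,26),(45,128),(430,187),(483,178),(485,150)]]
x=(ch-tail_s);L=np.linalg.norm(x);x/=L;print('straight len',L,'(115) yaw',np.degrees(np.arctan2(x[1],x[0])))
y=np.array([-x[1],x[0],0]);print('thick tail',(tail_t-tail_s)@y,'len',(n1-tail_s)@x,(n0-tail_s)@x)
print('centre',tail_s+x*64+y*10, n1-x*64-y*(2+0), (tail_t-tail_s)@x)
# nest corners (full picture): left-edge corners & rails
for p in [(502,117),(489,230)]: print(p2w(P,*p,8))
go([554.3,-203.4,22],180-4)
E
```

```text
[[ 527.4 -222.3   18. ]
 [ 532.3 -180.5   18. ]
 [ 580.  -183.1   18. ]
 [ 577.3 -226.3   18. ]] [ 554.238959   -203.03087018   18.        ]
50.1 175.43441157059485
42.1 83.25427276716114
47.7 -3.152564685465494
43.3 -93.50958987338082
straight len 111.95286167063603 (115) yaw 81.84563530263085
thick tail 26.817561573211414 len 125.58368912951887 126.62276526623067
centre [ 443.43237604 -186.9366869    20.        ] [ 442.91739622 -189.30388627   20.        ] -0.7080376626618832
[480.93773089 -36.52706922   8.        ]
[591.24769632 -34.15423148   8.        ]
t 2.15 row [ -2.6  -0.6 129.9] [0.01 0.   4.09] rows>= 2.6
```

Request:
servo_tool(commands=[[[-2.6, -0.6, 60, 0, 0, 4, 100], [-2.6, -0.6, 100, 0, 0, 4, 100], [-2.6, -0.6, 125, 0, 0, 4, 100], [-2.6, -0.6, 125, 0, 0, 4, 100], [-2.6, -0.6, 125, 0, 0, 4, 30], [-2.6, -0.6, 125, 0, 0, 4, 30], [-2.6, -0.6, 125, 0, 0, 4, 30], [-2.6, -0.6, 125, 0, 0, 4, 30], [-2.6, -0.6, 125, 0, 0, 4, 30], [-2.6, -0.6, 125, 0, 0, 4, 30]]], grip_force=30)

```text
time: 3.15
tool_pos: [554.7, -205.1, 27.0]
tool_rot: [0.035, 0.999, -0.0, 0.0]
ft_force: [-0.2, 2.0, 1.2]
finger_gap: 46.2
finger_force: 0.5
```

```bash
python3 - <<'E'
from h import *
go([500,10,200],89)
E
```

```text
t 3.15 row [  69.6  210.7 -173.1] [1.000e-02 3.000e-02 8.698e+01] rows>= 10.1
```

Request:
servo_tool(commands=[[[0, 0, 0, 0, 0, 0, 30], [0, 0, 0, 0, 0, 0, 30], [0, 0, 0, 0, 0, 0, 30], [0, 0, -40, 0, 0, 0, 30], [0, 0, -80, 0, 0, 0, 30], [32.5, 183, -123, 0, 0, 87, 30], [32.5, 183, -123, 0, 0, 87, 30], [32.5, 183, -123, 0, 0, 87, 30], [32.5, 183, -123, 0, 0, 87, 30], [32.5, 183, -123, 0, 0, 87, 30], [32.5, 183, -123, 0, 0, 87, 30], [32.5, 183, -123, 0, 0, 87, 30], [32.5, 183, -123, 0, 0, 87, 30], [32.5, 183, -123, 0, 0, 87, 30], [32.5, 183, -123, 0, 0, 87, 30], [32.5, 183, -123, 0, 0, 87, 30], [32.5, 183, -123, 0, 0, 87, 30], [32.5, 183, -123, 0, 0, 87, 30]]], grip_force=30)

```text
time: 4.95
tool_pos: [534.7, -20.2, 149.2]
tool_rot: [0.713, 0.701, -0.0, -0.0]
ft_force: [-0.0, -0.8, -0.4]
finger_gap: 43.7
finger_force: 30.0
```

```bash
python3 - <<'E'
from h import *
s=ctrl.sense(); print(s['tool_pos'],s['qpos'],s['time'])
im,P=shot('wrist','pics/w2.png'); print(P)
print([w2p(P,q) for q in ([480,-35,8],[590,143,8])])
E
```

```text
[534.69383935 -20.23771681 149.20903704] [-2.63721818e-01  1.34948849e-01  1.79240651e+00 -1.97395302e-04
  1.21480954e+00 -2.47010882e-01] 4.95
{'fx': 310.7149026081078, 'fy': 310.7149026081078, 'cx': 322.25695837125386, 'cy': 196.67500552945995, 'position': array([535.30472136,  47.84911565, 301.35349586]), 'orientation': array([ 0.99251833, -0.00828693, -0.00165248,  0.12180298])}
[array([267.71799528, 207.20052398]), array([385.80651811,   1.54880109])]
```

View pics/w2.png

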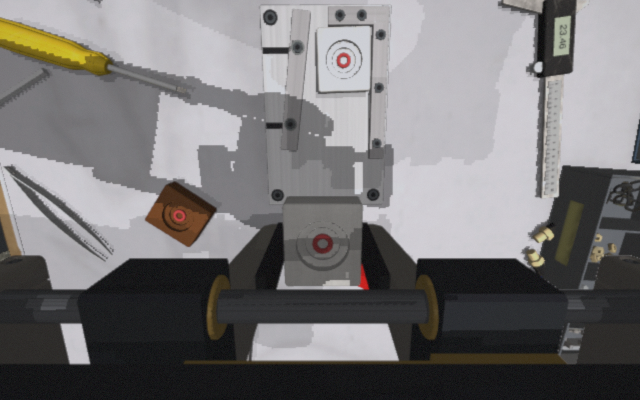

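```bash
python3 - <<'E'
import cv2
im=cv2.imread('pics/w2.png')
cv2.imwrite('pics/c3.png',cv2.resize(im[0:200,240:420],None,fx=3,fy=3,interpolation=cv2.INTER_CUBIC))
E
```

```text
(no output)
```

View pics/c3.png

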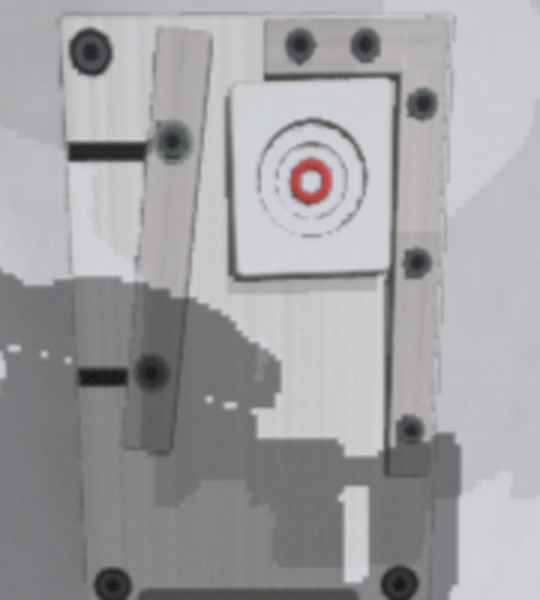

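```bash
python3 - <<'E'
from h import *
P=load('pics/w2.png'); c=lambda u,v,z:p2w(P,240+u/3-.33,v/3-.33,z)
rc,rr,sl=c(400,73,16),c(387,475,16),c(265,74,16)
print(rc,rr,sl,np.linalg.norm(rc-rr),'(112) yaw',np.degrees(np.arctan2(*(rc-rr)[[1,0]])))
pf=[c(63,14,8),c(455,12,8)];print(pf,np.linalg.norm(pf[0]-pf[1]))
a=np.radians(89.0)
a=np.arctan2(*(rc-rr)[[1,0]])
ex=np.array([np.cos(a),np.sin(a),0]);ey=np.array([-ex[1],ex[0],0])
O=rc-70*ex+40*ey;O[2]=0;O2=rr+42*ex+40*ey; print('origin',O,O2)
O=(O+O2)/2;O[2]=0
N=lambda w:np.array([(w-O)@ex,(w-O)@ey,w[2]]).round(1)
print('plate front',[N(p) for p in pf],'exp 88,+-56')
print('stop left',N(sl))
print('taper rail',N(c(212,33,16)),N(c(172,452,16)))
print('block corners',[N(c(*p,26)) for p in [(232,84),(393,78),(388,272),(236,278)]],N(c(311,181,25)))
# held block
print('held', [N(p2w(P,*q,140)) for q in [(288,197),(361,197),(322,244)]])
for n,q in [('tcp',ctrl.sense()['tool_pos'])]:print(n,N(q))
Pt=load('pics/top0.png'); ct=lambda u,v,z:p2w(Pt,245+u/5-.4,125+v/5-.4,z)
print('top view corners',[N(ct(*p,8)) for p in [(68,222),(366,230),(360,416),(58,408)]])
np.save('nest.npy',[O,ex,ey])
E
```

```text
[578.41264907 123.94530469  16.        ] [576.95587599  12.62275192  16.        ] [541.01275764 124.33744184  16.        ] 111.33208407543118 (112) yaw 89.25026705497099
[array([484.59923965, 142.7250946 ,   8.        ]), array([594.7085058 , 141.32618213,   8.        ])] 110.11815221942605
origin [537.50012808  54.47469489   0.        ] [537.50886771  55.14255364  16.        ]
plate front [array([87.2, 54.1,  8. ]), array([ 87.3, -56.1,   8. ])] exp 88,+-56
stop left [69.6 -2.6 16. ]
taper rail [79.8 12.  16. ] [-34.4  25.6  16. ]
block corners [array([64.5,  6.4, 26. ]), array([ 65.8, -36.7,  26. ]), array([ 16.5, -37. ,  26. ]), array([15. ,  5.7, 26. ])] [ 40.4 -15.1  25. ]
held [array([-47.3,  20.8, 140. ]), array([-47.4, -18.3, 140. ]), array([-74.3,   2.7, 140. ])]
tcp [-75.1   1.8 149.3]
top view corners [array([ 86.5, -52.5,   8. ]), array([-88.3, -51.6,   8. ]), array([-87.2,  57.5,   8. ]), array([88.3, 56.7,  8. ])]
```

```bash
cat >> h.py <<'E'
def nest():
    a=np.radians(89.2); return np.array([537.4,54.8,0]),np.array([np.cos(a),np.sin(a),0]),np.array([-np.sin(a),np.cos(a),0])
def n2w(x,y,z): O,ex,ey=nest(); return O+x*ex+y*ey+[0,0,z]
def w2n(w): O,ex,ey=nest(); w=np.array(w); return np.array([(w-O)@ex,(w-O)@ey,w[2]]).round(1)
E
python3 - <<'E'
from h import *
go(n2w(-14.5,-15,36),89.2); print(w2n(ctrl.sense()['tool_pos']))
E
```

```text
t 5.0 row [ 60.6  16.5 113.3] [-0.02  0.   -0.17] rows>= 2.6
[-75.1   1.6 149.3]
```

Request:
servo_tool(commands=[[[40, 16.5, 20, 0, 0, -0.2, 30], [60.5, 16.5, 50, 0, 0, -0.2, 30], [60.5, 16.5, 85, 0, 0, -0.2, 30], [60.5, 16.5, 105, 0, 0, -0.2, 30], [60.5, 16.5, 109, 0, 0, -0.2, 30], [60.5, 16.5, 111, 0, 0, -0.2, 30], [60.5, 16.5, 112, 0, 0, -0.2, 30], [60.5, 16.5, 113, 0, 0, -0.2, 30], [60.5, 16.5, 113, 0, 0, -0.2, 30], [60.5, 16.5, 113, 0, 0, -0.2, 30]]])

```text
time: 6.0
tool_pos: [553.0, 39.9, 37.3]
tool_rot: [0.712, 0.702, 0.0, 0.0]
ft_force: [-0.3, 0.2, -0.9]
finger_gap: 43.6
finger_force: 30.0
```

```bash
python3 - <<'E'
from h import *
s=ctrl.sense(); print(w2n(s['tool_pos']),s['ft_force'])
im,P=shot('wrist','pics/w3.png')
cv2.imwrite('pics/c4.png',cv2.cvtColor(im[0:300,200:440],cv2.COLOR_RGB2BGR).repeat(2,0).repeat(2,1))
E
```

```text
[-14.7 -15.8  37.3] [-0.33891489  0.1553078  -0.90078852]
```

View pics/c4.png

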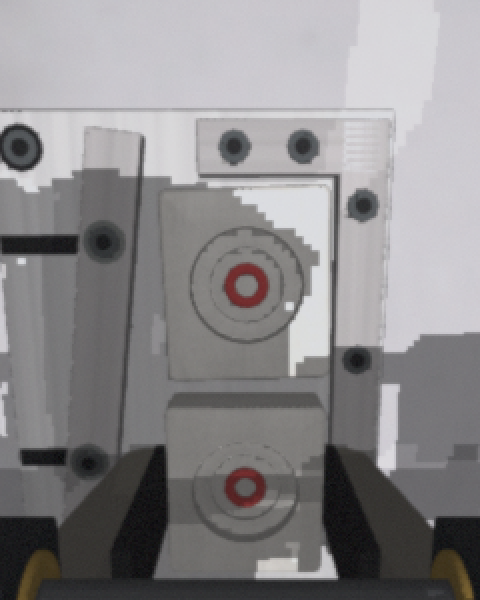

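Request:
servo_tool(commands=[[[0, 0, 1, 0, 0, 0, 30], [0, 0, 2, 0, 0, 0, 30], [0, 0, 2.5, 0, 0, 0, 30], [2, 0, 2.5, 0, 0, 0, 30], [4, 0, 2.5, 0, 0, 0, 30], [5, 0, 2.5, 0, 0, 0, 30], [6, 0, 2.5, 0, 0, 0, 30], [7, 0, 2.5, 0, 0, 0, 30], [7, 0, 2.5, 0, 0, 0, 30]]])

```text
time: 6.95
tool_pos: [553.5, 46.6, 34.9]
tool_rot: [0.712, 0.702, 0.0, 0.001]
ft_force: [0.2, -3.7, 4.8]
finger_gap: 43.3
finger_force: 30.0
```

Request:
servo_tool(commands=[[[1, 0, 0, 0, 0, 0, 30], [2, 0, 0, 0, 0, 0, 30], [2.5, 0, 0, 0, 0, 0, 30], [3, 0, 0, 0, 0, 0, 30], [3, 0, 0, 0, 0, 0, 30]]])

```text
time: 7.45
tool_pos: [553.6, 49.4, 34.9]
tool_rot: [0.712, 0.702, 0.0, 0.001]
ft_force: [0.2, -3.4, 4.6]
finger_gap: 43.6
finger_force: 30.0
```

Request:
servo_tool(commands=[[[0.7, 0, 0, 0, 0, 0, 30], [1.4, 0, 0, 0, 0, 0, 30], [2, 0, 0, 0, 0, 0, 30], [2, 0, 0, 0, 0, 0, 30]]])

```text
time: 7.85
tool_pos: [553.6, 50.7, 34.9]
tool_rot: [0.712, 0.702, -0.0, 0.002]
ft_force: [-0.6, -7.1, 6.1]
finger_gap: 43.6
finger_force: 30.0
```

Request:
servo_tool(commands=[[[0.7, 0, 0, 0, 0, 0, 30], [1.4, 0, 0, 0, 0, 0, 30], [1.4, 0, 0, 0, 0, 0, 30]]])

```text
time: 8.15
tool_pos: [553.7, 50.8, 34.9]
tool_rot: [0.712, 0.702, -0.001, 0.002]
ft_force: [-1.3, -11.5, 4.7]
finger_gap: 43.6
finger_force: 30.0
```

Request:
servo_tool(commands=[[[0, 0, 0, 0, 0, 0, 53], [0, 0, 0, 0, 0, 0, 53], [0, 0, 0, 0, 0, 0, 53], [0, 0, -45, 0, 0, 0, 53], [24, -37.5, -45, 0, 0, -90, 35], [24, -37.5, -45, 0, 0, -90, 35], [24, -37.5, -45, 0, 0, -90, 35], [24, -37.5, -45, 0, 0, -90, 35], [24, -37.5, -45, 0, 0, -90, 35], [24, -37.5, -45, 0, 0, -90, 35], [24, -37.5, -45, 0, 0, -90, 35], [24, -37.5, -45, 0, 0, -90, 35], [24, -37.5, -45, 0, 0, -90, 35], [24, -37.5, -45, 0, 0, -90, 35], [24, -37.5, -45, 0, 0, -90, 35], [24, -37.5, -45, 0, 0, -90, 35], [24, -37.5, -45, 0, 0, -90, 35]]])

```text
time: 9.85
tool_pos: [515.3, 78.2, 78.9]
tool_rot: [0.008, 1.0, 0.0, -0.0]
ft_force: [0.8, -0.5, -0.3]
finger_gap: 32.3
finger_force: 0.0
```

```bash
python3 - <<'E'
from h import *
s=ctrl.sense(); print(w2n(s['tool_pos']),s['ft_force'])
im,P=shot('wrist','pics/w4.png')
cv2.imwrite('pics/c5.png',cv2.cvtColor(im[100:300,120:520],cv2.COLOR_RGB2BGR).repeat(2,0).repeat(2,1))
go(n2w(21,22,37),179.2)
E
```

```text
[23.1 22.5 78.9] [ 0.80837045 -0.51411028 -0.30567452]
t 9.9 row [-0.4 -2.1 41.9] [ 0.01 -0.02 -0.09] rows>= 0.8
```

View pics/c5.png

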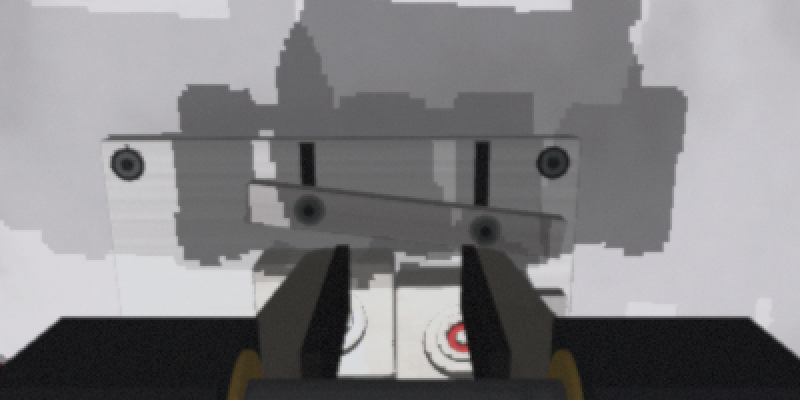

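Request:
servo_tool(commands=[[[0, -1, 25, 0, 0, 0, 35], [0, -1, 42, 0, 0, 0, 35], [0, -1, 42, 0, 0, 0, 35], [-2, -1, 42, 0, 0, 0, 35], [-4, -1, 42, 0, 0, 0, 35], [-5, -1, 42, 0, 0, 0, 35], [-6, -1, 42, 0, 0, 0, 35], [-7, -1, 42, 0, 0, 0, 35], [-8, -1, 42, 0, 0, 0, 35], [-8, -1, 42, 0, 0, 0, 35]]])

```text
time: 10.9
tool_pos: [523.3, 76.8, 37.2]
tool_rot: [0.007, 1.0, -0.0, -0.0]
ft_force: [-2.9, -0.4, 1.5]
finger_gap: 32.1
finger_force: 1.3
```

Request:
servo_tool(commands=[[[-0.7, 0, 0, 0, 0, 0, 35], [-1.4, 0, 0, 0, 0, 0, 35], [-2, 0, 0, 0, 0, 0, 35], [-2, 0, 0, 0, 0, 0, 35]]])

```text
time: 11.3
tool_pos: [524.2, 76.8, 36.8]
tool_rot: [0.007, 1.0, -0.0, -0.002]
ft_force: [-6.6, 0.0, 5.8]
finger_gap: 32.3
finger_force: 3.4
```

Request:
servo_tool(commands=[[[-0.7, 0, 0, 0, 0, 0, 35], [-1.4, 0, 0, 0, 0, 0, 35], [-2, 0, 0, 0, 0, 0, 35], [-2, 0, 0, 0, 0, 0, 35]]])

```text
time: 11.7
tool_pos: [524.5, 76.9, 36.6]
tool_rot: [0.007, 1.0, -0.0, -0.004]
ft_force: [-11.6, -0.3, 10.6]
finger_gap: 31.8
finger_force: 6.0
```

Request:
servo_tool(commands=[[[4, 0, 0, 0, 0, 0, 35], [4, 0, -25, 0, 0, 0, 10], [-14, -40, -25, 0, 0, 0, 0], [-31, -80, -25, 0, 0, 0, 0], [-31, -80, -25, 0, 0, 0, 0], [-31, -80, 0, 0, 0, 0, 0], [-31, -80, 7, 0, 0, 0, 0], [-31, -80, 7, 0, 0, 0, 0], [-31, -77, 7, 0, 0, 0, 0], [-31, -74, 7, 0, 0, 0, 0], [-31, -72.5, 7, 0, 0, 0, 0], [-31, -71, 7, 0, 0, 0, 0], [-31, -71, 7, 0, 0, 0, 0]]])

```text
time: 13.0
tool_pos: [557.7, 5.6, 30.4]
tool_rot: [0.007, 1.0, -0.0, 0.0]
ft_force: [-0.7, -0.0, -0.4]
finger_gap: 0.3
finger_force: 0.0
```

Request:
servo_tool(commands=[[[0, 1, 0, 0, 0, 0, 0], [0, 2, 0, 0, 0, 0, 0], [0, 3, 0, 0, 0, 0, 0], [0, 3.5, 0, 0, 0, 0, 0], [0, 3.5, 0, 0, 0, 0, 0]]])

```text
time: 13.5
tool_pos: [557.7, 8.7, 30.2]
tool_rot: [0.007, 1.0, -0.0, 0.0]
ft_force: [0.9, -1.4, -1.1]
finger_gap: 0.4
finger_force: 0.4
```

Request:
servo_tool(commands=[[[0, 0.7, 0, 0, 0, 0, 0], [0, 1.4, 0, 0, 0, 0, 0], [0, 2, 0, 0, 0, 0, 0], [0, 2, 0, 0, 0, 0, 0]]])

```text
time: 13.9
tool_pos: [558.0, 10.0, 30.3]
tool_rot: [0.007, 1.0, -0.001, 0.0]
ft_force: [0.7, -5.1, -1.1]
finger_gap: 0.7
finger_force: 2.4
```

Request:
servo_tool(commands=[[[0, 0.7, 0, 0, 0, 0, 0], [0, 1.4, 0, 0, 0, 0, 0], [0, 2, 0, 0, 0, 0, 0], [0, 2, 0, 0, 0, 0, 0]]])

```text
time: 14.3
tool_pos: [559.0, 10.5, 31.0]
tool_rot: [0.007, 1.0, -0.002, 0.002]
ft_force: [3.3, -9.7, 1.5]
finger_gap: 0.1
finger_force: 5.1
```

```bash
python3 - <<'E'
from h import *
go([443.3,-191.5,120],81.8);go([443.3,-191.5,20],81.8)
E
```

```text
t 14.3 row [ 112.7 -204.   -88.5] [-2.000e-02  3.300e-01  9.741e+01] rows>= 11.3
t 14.3 row [ 113.  -203.6   11.5] [-2.000e-02  3.300e-01  9.741e+01] rows>= 11.3
```

Request:
servo_tool(commands=[[[0, -6, 0, 0, 0, 0, 0], [0, -20, -40, 0, 0, 0, 50], [113, -206, -88, 0, 0, 97.4, 50], [113, -206, -88, 0, 0, 97.4, 50], [113, -206, -88, 0, 0, 97.4, 50], [113, -206, -88, 0, 0, 97.4, 50], [113, -206, -88, 0, 0, 97.4, 50], [113, -206, -88, 0, 0, 97.4, 50], [113, -206, -88, 0, 0, 97.4, 50], [113, -206, -88, 0, 0, 97.4, 50], [113, -206, -88, 0, 0, 97.4, 50], [113, -206, -88, 0, 0, 97.4, 50], [113, -206, -88, 0, 0, 97.4, 50], [113, -206, -88, 0, 0, 97.4, 50], [113, -206, -88, 0, 0, 97.4, 50], [113, -206, -88, 0, 0, 97.4, 50], [113, -206, -88, 0, 0, 97.4, 50]]])

```text
time: 16.0
tool_pos: [441.6, -191.3, 118.0]
tool_rot: [0.756, 0.655, 0.0, -0.0]
ft_force: [-0.4, 0.5, 0.5]
finger_gap: 46.3
finger_force: 0.0
```

```bash
python3 - <<'E'
from h import *
s=ctrl.sense();print(s['tool_pos'],s['qpos'],s['ft_force'])
go([443.3,-191.5,20],81.8,s)
im,P=shot('wrist','pics/w5.png')
cv2.imwrite('pics/c6.png',cv2.cvtColor(im[60:300,160:480],cv2.COLOR_RGB2BGR).repeat(2,0).repeat(2,1))
for q in ([443.3,-187.5,20],[452,-123,20],[443,-191.5,20]): print(((w2p(P,q)-[160,60])*2).round())
E
```

```text
[ 441.6137617  -191.27622041  117.98763885] [-6.60751005e-01  3.79439871e-02  1.96415970e+00  3.75713478e-04
  1.13999033e+00 -5.18589118e-01] [-0.42481217  0.51379259  0.46817201]
t 16.0 row [-0.   1.7 98. ] [-0.02 -0.03  0.05] rows>= 2.0
[329. 277.]
[328. 116.]
[330. 287.]
```

View pics/c6.png

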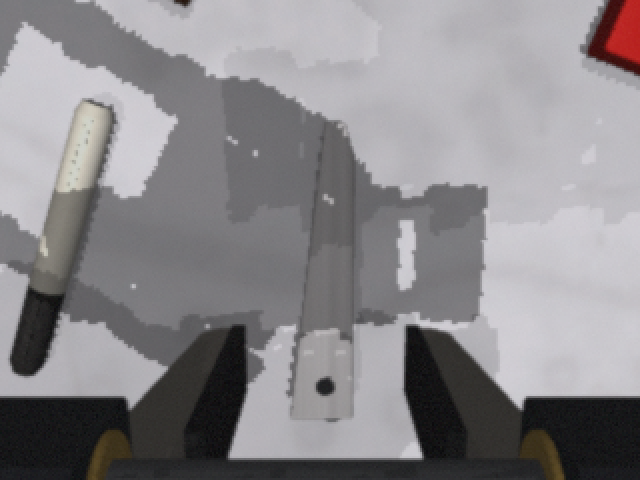

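Request:
servo_tool(commands=[[[0, 1.7, 45, 0, 0, 0, 50], [0, 1.7, 85, 0, 0, 0, 50], [0, 1.7, 98, 0, 0, 0, 50], [0, 1.7, 98, 0, 0, 0, 50], [0, 1.7, 98, 0, 0, 0, 15], [0, 1.7, 98, 0, 0, 0, 15], [0, 1.7, 98, 0, 0, 0, 15], [0, 1.7, 98, 0, 0, 0, 15], [0, 1.7, 98, 0, 0, 0, 15], [0, 1.7, 98, 0, 0, 0, 15], [0, 1.7, 98, 0, 0, 0, 15]]], grip_force=50)

```text
time: 17.15
tool_pos: [443.6, -192.0, 20.7]
tool_rot: [0.756, 0.655, -0.0, 0.0]
ft_force: [-1.9, 0.4, 5.6]
finger_gap: 20.2
finger_force: 49.5
```

```bash
python3 - <<'E'
from h import *
s=ctrl.sense();print(s['tool_pos'])
go(n2w(-75,18,60),89.2,s)
E
```

```text
[ 443.5642502  -192.03532699   20.69794317]
t 17.15 row [181.   49.5 -39.4] [ 0.01  0.03 -7.39] rows>= 3.8
```

Request:
servo_tool(commands=[[[0, 0, -25, 0, 0, 0, 15], [0, 0, -45, 0, 0, 0, 15], [40, 11, -45, 0, 0, -2, 15], [80, 22, -45, 0, 0, -4, 15], [120, 33, -45, 0, 0, -6, 15], [155, 43, -45, 0, 0, -7.4, 15], [183, 51, -45, 0, 0, -7.4, 15], [183, 51, -45, 0, 0, -7.4, 15], [183, 51, -40, 0, 0, -7.4, 15], [183, 51, -40, 0, 0, -7.4, 15]]])

```text
time: 18.15
tool_pos: [518.5, -18.3, 58.6]
tool_rot: [0.712, 0.702, -0.001, -0.001]
ft_force: [0.1, -0.5, -3.7]
finger_gap: 20.5
finger_force: 49.5
```

```bash
python3 - <<'E'
from h import *
s=ctrl.sense();print(s['tool_pos'],s['finger_gap'],s['ft_force'])
go(n2w(-73,16.6,28.7),89.2,s)
im,P=shot('wrist','pics/w6.png')
cv2.imwrite('pics/c7.png',cv2.resize(cv2.cvtColor(im[0:240,200:440],cv2.COLOR_RGB2BGR),(600,600),interpolation=cv2.INTER_CUBIC))
E
```

```text
[518.53539336 -18.28168399  58.58454253] 20.48723833079434 [ 0.07145677 -0.54432896 -3.65030959]
t 18.15 row [ 0.3  1.3 29.9] [-0.16 -0.03 -0.05] rows>= 0.6
```

View pics/c7.png

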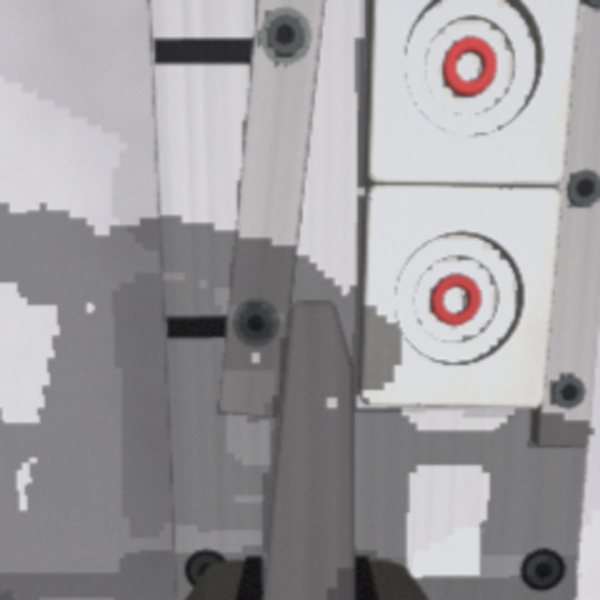

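```bash
python3 - <<'E'
from h import *
P=load('pics/w6.png'); c=lambda u,v,z:w2n(p2w(P,200+u/2.5-.3,v/2.5-.3,z))
for n,a in dict(blk=[(372,180,26),(375,30,26),(368,190,26),(360,398,26)],blkr=[(556,185,26),(542,403,26)],rail=[(322,20,16),(274,413,16)],srail=[(534,440,16)],wedge_st=[(352,372,58),(355,550,58)],wedge_tap=[(290,302,58),(263,560,58)],nose=[(335,302,58)]).items(): print(n,[c(*q) for q in a])
E
```

```text
blk [array([20.4,  3.9, 26. ]), array([50.4,  3.9, 26. ]), array([18.3,  4.8, 26. ]), array([-28.2,   5.9,  26. ])]
blkr [array([ 19.3, -37.1,  26. ]), array([-29.4, -37.5,  26. ])]
rail [array([55.5, 15. , 16. ]), array([-33.2,  26.8,  16. ])]
srail [array([-40.1, -39.1,  16. ])]
wedge_st [array([-19.1,   9.6,  58. ]), array([-55.6,   8.5,  58. ])]
wedge_tap [array([-5.8, 21.6, 58. ]), array([-57.8,  27.5,  58. ])]
nose [array([-5.9, 13. , 58. ])]
```

Request:
servo_tool(commands=[[[0, 1.3, 10, 0, 0, 0, 15], [0, 1.3, 20, 0, 0, 0, 15], [0, 1.3, 26, 0, 0, 0, 15], [0, 1.3, 28, 0, 0, 0, 15], [0, 1.3, 29, 0, 0, 0, 15], [0, 1.3, 30, 0, 0, 0, 15], [0, 1.3, 30, 0, 0, 0, 15]]])

```text
time: 18.9
tool_pos: [521.5, -18.0, 30.3]
tool_rot: [0.712, 0.702, 0.0, 0.0]
ft_force: [-0.0, -0.5, -4.6]
finger_gap: 20.3
finger_force: 49.5
```

Request:
servo_tool(commands=[[[0, -1.2, 0, 0, 0, 0, 15], [0, -1.2, 0.8, 0, 0, 0, 15], [0, -1.2, 1.5, 0, 0, 0, 15], [0, -1.2, 2, 0, 0, 0, 15], [0, -1.2, 2, 0, 0, 0, 15]]])

```text
time: 19.4
tool_pos: [520.2, -18.0, 28.7]
tool_rot: [0.712, 0.702, -0.0, -0.0]
ft_force: [-3.1, 2.2, 4.1]
finger_gap: 20.5
finger_force: 49.5
```

Request:
servo_tool(commands=[[[2, 0, -0.7, 0, 0, 0, 15], [5, 0, -0.7, 0, 0, 0, 15], [8, 0, -0.7, 0, 0, 0, 15], [11, 0, -0.7, 0, 0, 0, 15], [14, 0, -0.7, 0, 0, 0, 15], [17, 0, -0.7, 0, 0, 0, 15], [17, 0, -0.7, 0, 0, 0, 15]]])

```text
time: 20.1
tool_pos: [520.4, -0.3, 28.8]
tool_rot: [0.712, 0.702, 0.0, -0.0]
ft_force: [0.3, 0.7, -2.5]
finger_gap: 20.4
finger_force: 49.5
```

Request:
servo_tool(commands=[[[0, 0, 0, 0, 0, 0, 45], [0, 0, 0, 0, 0, 0, 45], [0, 0, 0, 0, 0, 0, 45], [0, 0, 0, 0, 0, 0, 45], [0, 0, -20, 0, 0, 0, 45], [0, 0, -40, 0, 0, 0, 45], [-45, 1, -40, 0, 0, 0, 0], [-86, 1, -40, 0, 0, 0, 0], [-86, 1, -40, 0, 0, 0, 0], [-86, 1, -40, 0, 0, 0, 0], [-86, 1, -15, 0, 0, 0, 0], [-86, 1, 0, 0, 0, 0, 0], [-86, 1, 0, 0, 0, 0, 0], [-86, 1, 0, 0, 0, 0, 0]]])

```text
time: 21.5
tool_pos: [519.8, -86.1, 28.5]
tool_rot: [0.712, 0.702, -0.0, -0.001]
ft_force: [-0.3, -0.8, 0.8]
finger_gap: 0.8
finger_force: 0.0
```

Request:
servo_tool(commands=[[[3, 0, 0, 0, 0, 0, 0], [6, 0, 0, 0, 0, 0, 0], [8, 0, 0, 0, 0, 0, 0], [10, 0, 0, 0, 0, 0, 0], [12, 0, 0, 0, 0, 0, 0], [14, 0, 0, 0, 0, 0, 0], [16, 0, 0, 0, 0, 0, 0], [18, 0, 0, 0, 0, 0, 0]]])

```text
time: 22.3
tool_pos: [520.7, -69.3, 29.1]
tool_rot: [0.712, 0.702, -0.0, 0.001]
ft_force: [0.7, -3.8, 1.5]
finger_gap: 0.2
finger_force: 1.7
```

Request:
servo_tool(commands=[[[2, 0, 0, 0, 0, 0, 0], [4, 0, 0, 0, 0, 0, 0], [6, 0, 0, 0, 0, 0, 0], [8, 0, 0, 0, 0, 0, 0], [10, 0, 0, 0, 0, 0, 0], [12, 0, 0, 0, 0, 0, 0], [14, 0, 0, 0, 0, 0, 0]]])

```text
time: 23.0
tool_pos: [520.8, -55.0, 29.0]
tool_rot: [0.712, 0.702, 0.0, 0.0]
ft_force: [-0.2, -4.8, 3.3]
finger_gap: 0.3
finger_force: 2.5
```

Request:
servo_tool(commands=[[[1.5, 0, 0, 0, 0, 0, 0], [3, 0, 0, 0, 0, 0, 0], [4.5, 0, 0, 0, 0, 0, 0], [6, 0, 0, 0, 0, 0, 0]]])

```text
time: 23.4
tool_pos: [521.3, -49.5, 29.1]
tool_rot: [0.712, 0.702, 0.0, 0.001]
ft_force: [1.0, -6.3, 2.6]
finger_gap: 0.3
finger_force: 3.6
```

Request:
servo_tool(commands=[[[1, 0, 0, 0, 0, 0, 0], [2, 0, 0, 0, 0, 0, 0], [3, 0, 0, 0, 0, 0, 0], [4, 0, 0, 0, 0, 0, 0]]])

```text
time: 23.8
tool_pos: [521.6, -45.9, 29.2]
tool_rot: [0.712, 0.702, 0.0, 0.001]
ft_force: [2.3, -7.2, -0.0]
finger_gap: 0.2
finger_force: 4.1
```

Request:
servo_tool(commands=[[[1, 0, 0, 0, 0, 0, 0], [2, 0, 0, 0, 0, 0, 0], [3, 0, 0, 0, 0, 0, 0]]])

```text
time: 24.1
tool_pos: [522.1, -43.2, 29.2]
tool_rot: [0.712, 0.702, 0.0, 0.002]
ft_force: [3.1, -9.1, -0.7]
finger_gap: 0.4
finger_force: 4.6
```

Request:
servo_tool(commands=[[[1, 0, 0, 0, 0, 0, 0], [2, 0, 0, 0, 0, 0, 0], [3, 0, 0, 0, 0, 0, 0]]])

```text
time: 24.4
tool_pos: [522.6, -40.7, 29.4]
tool_rot: [0.712, 0.702, 0.0, 0.003]
ft_force: [4.4, -10.4, -1.9]
finger_gap: 0.6
finger_force: 5.2
```

Request:
servo_tool(commands=[[[1, 0.2, 0, 0, 0, 0, 0], [2, 0.4, 0, 0, 0, 0, 0], [3, 0.6, 0, 0, 0, 0, 0]]])

```text
time: 24.7
tool_pos: [523.4, -37.9, 29.5]
tool_rot: [0.712, 0.702, 0.0, 0.003]
ft_force: [4.4, -11.7, -2.1]
finger_gap: 0.4
finger_force: 5.7
```

Request:
servo_tool(commands=[[[1, 0.2, 0, 0, 0, 0, 0], [2, 0.4, 0, 0, 0, 0, 0], [3, 0.6, 0, 0, 0, 0, 0]]])

```text
time: 25.0
tool_pos: [523.8, -36.5, 29.5]
tool_rot: [0.712, 0.703, -0.001, 0.004]
ft_force: [1.6, -20.6, -1.3]
finger_gap: 0.4
finger_force: 9.8
```

Request:
servo_tool(commands=[[[0, 0, 0, 0, 0, 0, 0], [0, 0, 0, 0, 0, 0, 0], [0, 0, 0, 0, 0, 0, 0], [0, 0, 0, 0, 0, 0, 0]]])

```text
time: 25.4
tool_pos: [523.8, -36.5, 29.5]
tool_rot: [0.712, 0.702, -0.001, 0.004]
ft_force: [2.9, -17.8, -1.7]
finger_gap: 0.6
finger_force: 8.6
```

Request:
servo_tool(commands=[[[0.3, 0, 0, 0, 0, 0, 0], [0.6, 0, 0, 0, 0, 0, 0], [0.6, 0, 0, 0, 0, 0, 0], [0.6, 0, 0, 0, 0, 0, 0]]])

```text
time: 25.8
tool_pos: [523.8, -36.4, 29.5]
tool_rot: [0.712, 0.702, -0.001, 0.004]
ft_force: [2.3, -18.7, -1.4]
finger_gap: 0.3
finger_force: 9.6
```

Request:
servo_tool(commands=[[[0.5, 0, 0, 0, 0, 0, 0], [1.0, 0, 0, 0, 0, 0, 0], [1.0, 0, 0, 0, 0, 0, 0], [1.0, 0, 0, 0, 0, 0, 0]]])

```text
time: 26.2
tool_pos: [523.9, -36.2, 29.6]
tool_rot: [0.712, 0.703, -0.002, 0.005]
ft_force: [1.2, -23.3, -1.3]
finger_gap: 0.5
finger_force: 11.2
```

Request:
servo_tool(commands=[[[-3, 0, 0, 0, 0, 0, 0], [-15, 0, 0, 0, 0, 0, 0], [-30, 0, -20, 0, 0, 0, 0], [-30, 0, -60, 0, 0, 0, 0], [-30, 0, -110, 0, 0, 0, 0], [-30, 0, -120, 0, 0, 0, 0], [-30, 0, -120, 0, 0, 0, 0], [-30, 0, -120, 0, 0, 0, 0]]])

```text
time: 27.0
tool_pos: [520.3, -60.5, 146.8]
tool_rot: [0.712, 0.702, -0.0, -0.002]
ft_force: [-0.6, -0.9, -0.1]
finger_gap: 0.6
finger_force: 0.0
```

```bash
python3 - <<'E'
from h import *
im,P=shot('wrist','pics/w7.png'); print(P['position'],ctrl.sense()['tool_pos'],ctrl.sense()['ft_force'])
h=cv2.cvtColor(im,cv2.COLOR_RGB2HSV)
m=cv2.inRange(h,(0,120,60),(8,255,255))|cv2.inRange(h,(172,120,60),(180,255,255))
n,l,st,ce=cv2.connectedComponentsWithStats(m)
for i in range(1,n):
    if st[i,4]>15: print(st[i],w2n(p2w(P,*ce[i],25)))
# luminance profile across nest y at two stations, z=26
g=cv2.cvtColor(im,cv2.COLOR_RGB2GRAY)
for x in (35,45,5,-15):
    print(x,[int(g[int(round(v)),int(round(u))]) if 0<=v<400 and 0<=u<640 else -1 for u,v in (w2p(P,n2w(x,y,26)) for y in np.arange(-46,34,1))])
E
```

```text
[521.16124542   7.27872896 299.11818772] [519.95881513 -60.43638037 146.24974768] [-0.45877738  0.84519715 -1.17133583]
[360   0  13   9  55] [ 40.6 -17.7  25. ]
[358  61  13  14  89] [ -5.7 -17.9  25. ]
[182 168  14  14 130] [-95.  136.4  25. ]
[ 365  206   66   53 2293] [-152.6  -52.9   25. ]
35 [165, 170, 170, 171, 172, 168, 155, 182, 196, 195, 195, 196, 195, 194, 196, 194, 171, 183, 193, 196, 196, 196, 196, 193, 189, 193, 195, 195, 195, 194, 192, 195, 194, 187, 191, 196, 196, 195, 196, 192, 194, 196, 196, 196, 199, 196, 195, 196, 195, 187, 118, 144, 156, 163, 165, 165, 161, 160, 158, 160, 162, 163, 161, 144, 127, 163, 162, 159, 161, 161, 160, 159, 164, 164, 165, 167, 163, 155, 173, 185]
45 [-1, -1, -1, -1, -1, -1, -1, -1, -1, -1, -1, -1, -1, -1, -1, -1, -1, -1, -1, -1, -1, -1, -1, -1, -1, -1, -1, -1, -1, -1, -1, -1, -1, -1, -1, -1, -1, -1, -1, -1, -1, -1, -1, -1, -1, -1, -1, -1, -1, -1, -1, -1, -1, -1, -1, -1, -1, -1, -1, -1, -1, -1, -1, -1, -1, -1, -1, -1, -1, -1, -1, -1, -1, -1, -1, -1, -1, -1, -1, -1]
5 [171, 175, 175, 176, 175, 165, 162, 187, 197, 198, 196, 197, 198, 198, 198, 199, 193, 108, 99, 143, 177, 193, 198, 199, 199, 198, 199, 198, 197, 197, 199, 198, 199, 198, 198, 196, 196, 180, 140, 180, 197, 198, 198, 199, 198, 197, 198, 198, 195, 168, 135, 148, 161, 166, 167, 168, 161, 161, 161, 162, 165, 170, 170, 165, 166, 164, 161, 132, 108, 150, 164, 163, 165, 166, 161, 163, 166, 169, 168, 169]
-15 [162, 163, 168, 165, 163, 162, 160, 181, 197, 196, 196, 197, 200, 198, 197, 197, 182, 150, 185, 198, 198, 200, 199, 192, 193, 168, 154, 156, 186, 195, 168, 155, 177, 188, 195, 199, 200, 199, 197, 186, 190, 199, 198, 200, 199, 198, 197, 199, 197, 174, 127, 160, 164, 165, 168, 167, 164, 161, 160, 162, 166, 171, 169, 168, 167, 168, 168, 165, 161, 154, 150, 148, 130, 116, 99, 81, 78, 77, 80, 79]
```

```bash
python3 -c "
from h import *
print(ctrl.finish_job())"
```

```text
the job is handed in; nothing more can be done
None
```

I clamped both blocks against the end stop and side rail, drove the wedge to a held push of about 23 N, backed the gripper clear and handed the job in at about 27 s. The last wrist image put both block centres within about 0.3 mm of y = -18 mm. It did not confirm the front block's x position or that the two ends still touch, so those rest on the earlier push forces.

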